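Open the braced cherry jar in the garnish caddy

ROBOT

A 6-joint arm with a two-finger parallel gripper is mounted at the origin on the work surface. World frame = base frame: x ahead of the robot, y to its left, z up, the work surface at z = 0. Lengths are in mm, angles in degrees, forces in N, time in s.
With the tool pointing down it reaches from about 300 to 875 mm from the base axis. Payload 6.4 kg.
Tool frame: the origin (TCP) lies between the finger pads, 19 mm behind the fingertips; this is the grasp point; z points along the fingers, y is the line along which they close (so a half turn about z gives the same grasp; the last joint's range is limited). The gripper opens to 85 mm and grips with 20 to 120 N. Pads are 22 mm wide; open, the fingers measure 114 mm over their backs; the gripper's body (76 mm by 85 mm) begins 54 mm behind the grasp point. The pads swing forward as they close: fully open they stand 13 mm farther back than shut.
Start: joints at [-88.768, 10.359, 92.074, -0, 77.567, -11.82], TCP at [129.87, -560.156, 249.988] pointing down, gripper open.
Joint ranges: [-171.53, 171.53], [-51.25, 118.39], [17.06, 147.69], [-65.23, 245.23], [0, 150.52], [-178.68, 178.68]. Speed limits (degrees/s): [147.25, 147.25, 172.46, 180, 180, 180].

INTERFACE

Orientations are given as a 3x3 rotation matrix whose columns are the frame's x, y, z axes.
In Python, from workcell import ctrl gives the robot as it stands.
- The arm moves only by the shell command python3 -m jog 'ROWS'. ROWS is JSON, a list of rows, each an object of numbers: "x", "y", "z": the shift along the tool's x, y, z as a fraction of full scale; "wx", "wy", "wz": the turn, a rotation vector about the tool's x, y, z as a fraction of full scale; "jaw": the opening, from -1 (shut) to 1 (fully open). A call has 1 to 5 rows; each row is the pose to reach, as a shift and turn from the pose commanded when the call began, along the tool's axes at that moment, turning the shorter way round; what a row does not reach only later rows make up. Full scale, the value 1, is 0.3 m for a shift and 180 degrees for a turn. A row lasts 1/12 s, in which the tool goes at most 41.7 mm and 7.16 degrees, less where a joint would pass 70% of its speed; a pose out of reach is approached as far as the arm can. A call with a number of a shift or a turn outside -1 to 1 is refused whole. A call with a gripper value outside its range is refused whole. The fingers move at their own pace and stop on an object; the grip force is fixed at half the most. Time passes only in rows, so rows that repeat a pose let the fingers close. It gives the time, the measured TCP pose, the force, the opening and the grip force at its end, in the units of the state.
- ctrl.sense(): the state, without advancing time (a new reading comes with each control period).
- ctrl.camera(name): name is "scene" or "top" or "wrist"; returns the picture (384x512x3 uint8, blue, green, red); there is no depth.
- ctrl.get_calibration(name): a dict with "fx", "fy", "cx", "cy" (pixels), "D" ([k1, k2, p1, p2, k3] as OpenCV has them; the pictures are not rectified), "world_to_cam" (4x4, takes a point from world to camera coordinates). Camera axes: x right, y up, looking along -z (the intrinsics and any distortion apply to the point x, -y, -z); pixel columns grow to the right and rows downward; lengths in mm; the calibration is good to about 2 mm. A picture is of the moment at which its call begins: read the wrist's pose just before it. get_calibration takes no time and is no camera call; for the wrist camera it gives the pose at the moment of the call.
- ctrl.finish_job(): hands the job in; it is judged then, once.
Trained networks look in the newest picture that a camera, given by its name, has taken for a name from the list of things; names that differ only in an ending like _2 or _b are one class to them, and where a whole thing is asked for, a point or a joint stands for the part that bears it (a point fixed in the world has none). Each returns a list of dicts, best first, with "conf" (0 to 1); they miss things now and then, are a little off and sometimes report something else, mostly with a low value. They report only what shows in the picture. A call takes as long as a camera call. They do not tell look-alikes from the thing itself.
- ctrl.spot_in(camera, thing): "at" ([column, row] in pixels, amid what is visible of it).
- ctrl.outline_of(camera, thing): "mask" (384x512 bool, what is visible of it) and "at" ([column, row] in pixels, amid what is visible of it).
- ctrl.pinpoint(camera, thing): "at" ([column, row] in pixels: a listed point, or the origin of a listed thing).
The state is a dict: "t": time; "joint_pos": joint angles; "joint_vel": joint speeds; "tau": joint torques, N m; "position": TCP position; "ee_rot": TCP orientation; "wrist_force": force on the tool from outside, world axes, zero at the start; "ft_torque": the same for the moment, N m; "gripper_width": finger opening in mm; "grip_force": force on a finger pad.
Only numpy, scipy, OpenCV 4.12 (cv2) and the standard library are available. Lean on these libraries where they do the work, as an engineer would, in place of code of your own. Each camera call takes 0.05 s, during which the arm holds its last target. There are 200 camera calls.

TASK

Lift the loose copper lid off the walnut garnish caddy by its brass knob and set it down gently, knob up, in the middle of the black bar mat. Then unscrew the tight red cap of the jar standing in the caddy (anticlockwise; the square well keeps the jar from turning), stop turning when the threads let go, without pulling the jar up out of its well, and raise the cap straight up, clear of the jar. Finish still holding the cap level in the gripper, about 2 cm above the jar's mouth and right over it; leave the jiggers and the strainer alone.

Things in the scene. Friction and masses are not known exactly. Their poses are not given: they have to be found in the camera images.
- caddy: walnut garnish caddy fixed to the counter, a 112 mm square block; origin at the centre of its underside on the counter, z up. Its top face is 50 mm up, with a 6 mm wide rim round the edge rising to 55 mm. In the middle a 66 mm square well, floor 8 mm above the origin, square to the caddy's x and y, holds the jar loosely and stops it from turning
- lid: loose square copper lid shaped like a hood, 92 mm square, 63 mm high without its knob, walls 3 mm, open below, 0.25 kg; origin at the centre of its lower edge, z up. It rests on the caddy's top face inside the rim and hides the jar and cap. Lift it more than 65 mm to clear the cap before moving sideways
- lid_knob (a point): the height to grip the lid's brass knob: an upright cylinder 26 mm across from 73 to 97 mm above the lid's lower edge (on a 14 mm stem); this point is on its axis, 87 mm above the lid's lower edge
- bar_mat: black ribbed rubber bar mat, 180 mm square, 6 mm thick, fixed flat on the counter; origin at the centre of its underside. It is on the left or the right of the caddy
- jar: loose amber glass jar, about 0.55 to 0.78 kg, 64 mm square and 62 mm high, then a round shoulder and a neck up to 88 mm; origin at the centre of its underside, z up; stands in the caddy's well. A pull up of more than about 5 N on a cap that is still engaged lifts the jar out
- jar_mouth (a point): centre of the top of the jar's neck, 88 mm above the jar's underside, z up. A rubber gasket on the neck pushes the cap up by up to 24 N while it is screwed on, which makes it tight: turning takes about 0.2 to 0.5 N m until the threads let go
- cap: loose round red metal screw cap, 60 mm across, 24 mm high, 40 g, with a white radial stripe along its +x on top; origin at the centre of its lower rim, z up; screwed on, this lies 70 to 72 mm above the jar's underside. Three lugs inside run under three sloping threads on the neck. Grip it across its sides from above, in any direction
- cap_grip (a point): TCP height to grip the cap, on its axis 22 mm above its rim. Yaw from the jar's x to the cap's x starts at -0.2 to +0.1 rad; turning anticlockwise seen from above raises it about 2.5 mm per rad; the threads let go at about +0.95 rad and the cap lifts off freely from there to about +1.6 rad, where the lugs meet the next threads and block
- cap_stripe (a point): outer end of the white stripe on the cap's top, 26 mm from its axis along the cap's +x, 24 mm above its lower rim
- brass_jigger: brass double-ended jigger, 80 mm tall, 44 mm across, origin at the centre of its foot, standing in the walnut rack; leave alone
- copper_jigger: tall copper jigger, 100 mm tall, 40 mm across, origin at the centre of its foot, standing in the walnut rack; leave alone
- jigger_rack: fixed stepped walnut rack with four slots in a row along its x, 224 x 60 mm, 22 to 46 mm high; origin at the centre of its underside, with the caddy between it and the bar mat
- strainer: chrome strainer lying flat on the counter beyond the caddy, disc 80 mm across with a 95 mm long handle along its +y, 6 mm thick; origin under the disc's centre; leave alone
Mind the look-alikes: they are no part of the job. There is more than one size of the lid; the one meant has the size given above.

How it is judged:
By the outcome, as a careful person would: the job done as asked, in the order asked, and still so for the second after the job is handed in, while the arm keeps its last pose, push and grip.
It also fails if it takes over 64 s, if anything falls off the work surface, if the arm or the gripper's body presses on something with over 40 N, if the wrist force passes 120 N, or if a joint passes its speed limit or range.

## Working session

There is one attempt and no reset: what is moved stays moved. The work goes in short steps, Python scripts to look and compute and a shell command to move; the robot and the scene stay as the last step left them, time stands still between calls to the robot, and variables do not carry over. Pictures are saved under pics/ and viewed, at most 10 in all, crops included, and the job is handed in when it is done.

```bash
ls; mkdir -p pics
cat > h.py <<'E'
import numpy as np, cv2
from workcell import ctrl
np.set_printoptions(precision=2,suppress=True)
def ray(c,px):
    k=ctrl.get_calibration(c); K=np.array([[k['fx'],0,k['cx']],[0,k['fy'],k['cy']],[0,0,1.]])
    u=cv2.undistortPoints(np.array([[px]],float),K,np.array(k['D'],float))[0,0]
    T=np.array(k['world_to_cam']); R=T[:3,:3]; o=-R.T@T[:3,3]
    return o,R.T@np.array([u[0],-u[1],-1.])
def onz(c,px,z):
    o,d=ray(c,px); return o+d*(z-o[2])/d[2]
def proj(c,P):
    k=ctrl.get_calibration(c); K=np.array([[k['fx'],0,k['cx']],[0,k['fy'],k['cy']],[0,0,1.]])
    T=np.array(k['world_to_cam']); p=np.atleast_2d(P)@T[:3,:3].T+T[:3,3]
    p=p*[1,-1,-1]
    return cv2.projectPoints(p,np.zeros(3),np.zeros(3),K,np.array(k['D'],float))[0][:,0]
E
python3 - <<'E'
from h import *
a=[ctrl.camera(c) for c in('scene','top')]
cv2.imwrite('pics/scene.png',a[0]);cv2.imwrite('pics/top.png',a[1])
Z={'lid_knob':137,'caddy':0,'bar_mat':0,'lid':50,'jigger_rack':0,'strainer':0}
for c in('scene','top'):
  for t in Z:
    for r in ctrl.pinpoint(c,t)[:3]: print(c,t,round(r['conf'],2),np.array(r['at']),onz(c,r['at'],Z[t]))
s=ctrl.sense();print(s['t'],s['position'],np.array(s['ee_rot']))
E
```

```text
pics
scene lid_knob 0.79 [366.2 182.8] [345.45 136.86 137.  ]
scene lid_knob 0.64 [167.1 148.6] [ 694.89 -229.54  137.  ]
scene lid_knob 0.6 [271.5 177.1] [524.24  19.57 137.  ]
scene caddy 0.71 [269.4 221.7] [518.36   6.12   0.  ]
scene bar_mat 0.63 [244.9 166.2] [ 447.49 -278.39    0.  ]
scene lid 0.76 [275.3 207. ] [510.82  19.22  50.  ]
scene lid 0.69 [272.2 178. ] [ 450.24 -104.6    50.  ]
scene lid 0.66 [173.6 183.9] [ 697.19 -193.72   50.  ]
scene jigger_rack 0.86 [340.6 290.4] [502.37 276.85   0.  ]
scene strainer 0.6 [161.9 230.8] [769.11 -77.12   0.  ]
top lid_knob 0.89 [208.4 269.1] [326.52 127.81 137.  ]
top lid_knob 0.58 [255.3 193.3] [518.56  12.78 137.  ]
top bar_mat 0.64 [356.7 221.1] [ 459.35 -274.39    0.  ]
top lid 0.83 [256.9 197.3] [518.23   8.06  50.  ]
top lid 0.79 [353.8 145.1] [ 666.69 -259.14   50.  ]
top lid 0.74 [214.1 268.9] [324.24 120.41  50.  ]
top jigger_rack 0.9 [161.3 209.1] [487.16 276.92   0.  ]
top jigger_rack 0.32 [159.2 196.8] [521.99 284.11   0.  ]
top strainer 0.88 [290.9 112.2] [772.47 -88.06   0.  ]
0.7 [ 129.89 -560.14  250.  ] [[ 0.97  0.23  0.  ]
 [ 0.23 -0.97 -0.  ]
 [ 0.    0.   -1.  ]]
```

View pics/scene.png

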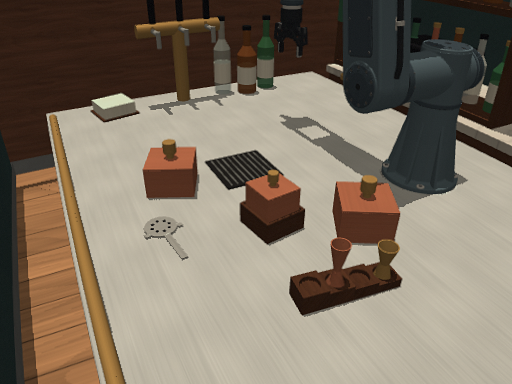

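View pics/top.png

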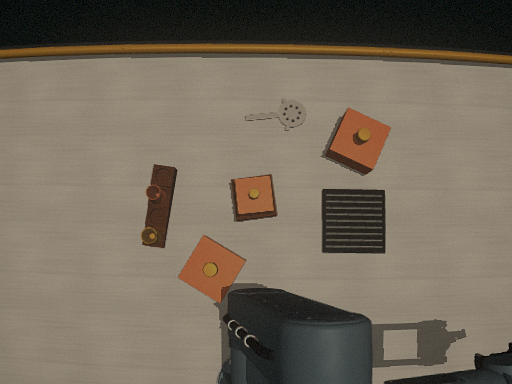

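The scene view shows the caddy with its lid at about (272,205), the mat at (244,167), larger look-alike lids at (365,205) and (171,170), and the rack at (345,285). The top view shows the caddy lid at (254,195) with its knob at (254,194), and the mat at (354,221).

Run:
```python
from h import *
def rect(c,m,z):
    cs=cv2.findContours(m.astype(np.uint8),cv2.RETR_EXTERNAL,cv2.CHAIN_APPROX_NONE)[0]
    q=max(cs,key=cv2.contourArea)[:,0].astype(float)
    w=np.array([onz(c,p,z)[:2] for p in q],np.float32)
    return cv2.minAreaRect(w)
ctrl.camera('top')
for t,z in(('bar_mat',6),('lid',113),('caddy',55)):
    for r in ctrl.outline_of('top',t)[:3]: print(t,round(r['conf'],2),r['at'],rect('top',r['mask'],z))
# target: tool 150 above knob, mean of both views
s=ctrl.sense();R=np.array(s['ee_rot']);p=np.array(s['position'])
print('dir base->', [np.degrees(np.arctan2(*R[1::-1,0]))], R.T@(np.array([430,10,330])-p)/300, ctrl.get_calibration('wrist')['world_to_cam'])
```

```text
bar_mat 0.85 [355.1, 220.4] ((459.9635009765625, -264.709716796875), (180.03216552734375, 179.6825714111328), 89.64070129394531)
bar_mat 0.16 [156.6, 194.8] ((529.0720825195312, 293.9820251464844), (60.490055084228516, 40.65281677246094), 50.784400939941406)
lid 0.75 [210.0, 268.9] ((326.7945556640625, 122.71107482910156), (130.68478393554688, 133.0250701904297), 58.7352409362793)
lid 0.73 [257.0, 192.9] ((516.5682983398438, 15.728134155273438), (97.8196029663086, 91.86748504638672), 6.9673380851745605)
lid 0.59 [358.4, 139.8] ((663.940185546875, -256.8630065917969), (130.88076782226562, 148.0355682373047), 64.69860076904297)
caddy 0.98 [254.9, 215.4] ((515.793701171875, 16.004615783691406), (113.13876342773438, 112.44960021972656), 8.445412635803223)
dir base-> [np.float64(13.047925121182239)] [ 1.4  -1.63 -0.27] [[   0.23   -0.97   -0.   -575.51]
 [   0.94    0.22   -0.28   34.47]
 [   0.27    0.06    0.96 -379.51]
 [   0.      0.      0.      1.  ]]
```

```bash
python3 -m jog '[{"x":0.08,"y":-0.075,"jaw":1},{"x":0.17,"y":-0.16,"jaw":1},{"x":0.26,"y":-0.24,"jaw":1},{"x":0.34,"y":-0.32,"jaw":1},{"x":0.42,"y":-0.393,"jaw":1}]'
python3 -m jog '[{"x":0.08,"y":-0.075,"jaw":1},{"x":0.17,"y":-0.16,"jaw":1},{"x":0.26,"y":-0.24,"jaw":1},{"x":0.34,"y":-0.32,"jaw":1},{"x":0.42,"y":-0.393,"jaw":1}]'
python3 -m jog '[{"x":0.08,"y":-0.075,"jaw":1},{"x":0.17,"y":-0.16,"jaw":1},{"x":0.26,"y":-0.24,"jaw":1},{"x":0.34,"y":-0.32,"jaw":1},{"x":0.42,"y":-0.393,"jaw":1}]'
python3 -m jog '[{"x":0.08,"y":-0.075,"jaw":1},{"x":0.17,"y":-0.16,"jaw":1},{"x":0.26,"y":-0.24,"jaw":1},{"x":0.34,"y":-0.32,"jaw":1},{"x":0.42,"y":-0.393,"jaw":1}]'
cat >> h.py <<'E'
def st():
    s=ctrl.sense();R=np.array(s['ee_rot']);p=np.array(s['position'])
    print('t',s['t'],'p',p,'yaw',np.degrees(np.arctan2(R[1,0],R[0,0])).round(2),'tilt',R[:,2],'F',np.array(s['wrist_force']),'M',np.array(s['ft_torque']),'w',s['gripper_width'],s['grip_force'],'j',np.array(s['joint_pos']))
    return p,R
E
python3 - <<'E'
from h import *
p,R=st()
im=ctrl.camera('wrist');cv2.imwrite('pics/w1.png',im)
for t,z in(('lid_knob',137),('lid',50),('caddy',0)):
  for r in ctrl.pinpoint('wrist',t)[:2]: q=onz('wrist',r['at'],z);print(t,round(r['conf'],2),r['at'],q,'shift',R.T@(q-p)/300)
for r in ctrl.outline_of('wrist','lid_knob')[:2]: print(r['conf'],r['at'],onz('wrist',r['at'],142))
E
```

```text
t 0.9 p [ 129.87 -560.17  250.  ] yaw 13.05 tilt [ 0. -0. -1.] F [ 0.14 -0.29  0.15] M [ 0.06 -0.02  0.08] w 85.57677134318186 0.0 j [-88.77  10.36  92.07   0.    77.57 -11.82]validation failed for argument at $[0]...
validation failed for argument at $[0]...
validation failed for argument at $[0]...
validation failed for argument at $[0]...
```

View pics/w1.png

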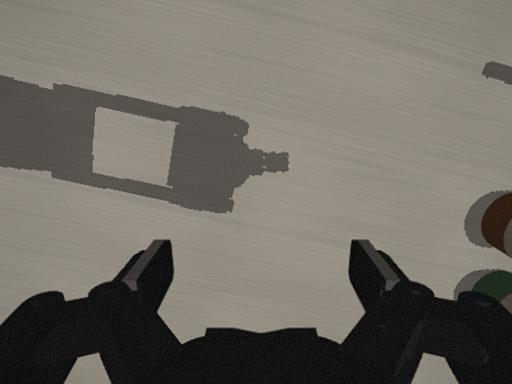

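The wrist view shows only the bare counter and the gripper because the jog rows were refused. Each row probably needs all seven fields.

```bash
python3 -m jog '[{"x":0.08,"y":-0.075,"z":0,"wx":0,"wy":0,"wz":0,"jaw":1},{"x":0.17,"y":-0.16,"z":0,"wx":0,"wy":0,"wz":0,"jaw":1},{"x":0.26,"y":-0.24,"z":0,"wx":0,"wy":0,"wz":0,"jaw":1},{"x":0.34,"y":-0.32,"z":0,"wx":0,"wy":0,"wz":0,"jaw":1},{"x":0.42,"y":-0.393,"z":0,"wx":0,"wy":0,"wz":0,"jaw":1}]'
```

```text
t: 1.57
position: [226.6, -415.2, 249.9]
ee_rot: [[0.974, 0.226, 0.0], [0.226, -0.974, 0.0], [0.0, -0.0, -1.0]]
wrist_force: [1.1, -0.9, -0.2]
gripper_width: 85.3
grip_force: 0.0
```

```bash
python3 -m jog '[{"x":0.14,"y":-0.13,"z":0,"wx":0,"wy":0,"wz":0,"jaw":1},{"x":0.24,"y":-0.22,"z":0,"wx":0,"wy":0,"wz":0,"jaw":1},{"x":0.34,"y":-0.31,"z":0,"wx":0,"wy":0,"wz":0,"jaw":1},{"x":0.42,"y":-0.393,"z":0,"wx":0,"wy":0,"wz":0,"jaw":1}]' | head -2
python3 -m jog '[{"x":0.1,"y":-0.09,"z":0,"wx":0,"wy":0,"wz":0,"jaw":1},{"x":0.2,"y":-0.18,"z":0,"wx":0,"wy":0,"wz":0,"jaw":1},{"x":0.3,"y":-0.28,"z":0,"wx":0,"wy":0,"wz":0,"jaw":1},{"x":0.42,"y":-0.393,"z":0,"wx":0,"wy":0,"wz":0,"jaw":1}]' | head -2
python3 -m jog '[{"x":0.1,"y":-0.09,"z":0,"wx":0,"wy":0,"wz":0,"jaw":1},{"x":0.2,"y":-0.18,"z":0,"wx":0,"wy":0,"wz":0,"jaw":1},{"x":0.3,"y":-0.28,"z":0,"wx":0,"wy":0,"wz":0,"jaw":1},{"x":0.42,"y":-0.393,"z":0,"wx":0,"wy":0,"wz":0,"jaw":1},{"x":0.42,"y":-0.393,"z":0,"wx":0,"wy":0,"wz":0,"jaw":1}]' | head -2
cat > look.py <<'E'
from h import *
p,R=st()
im=ctrl.camera('wrist');cv2.imwrite('pics/w2.png',im)
for t,z in(('lid_knob',137),('lid',50),('caddy',0)):
  for r in ctrl.pinpoint('wrist',t)[:2]: q=onz('wrist',r['at'],z);print(t,round(r['conf'],2),r['at'],q,'shift',R.T@(q-p)/300)
for r in ctrl.outline_of('wrist','lid_knob')[:2]: print(r['conf'],r['at'],onz('wrist',r['at'],142))
E
python3 look.py
```

```text
t: 1.9
position: [319.7, -277.0, 250.3]
t: 2.23
position: [411.1, -140.5, 250.4]
t: 2.65
position: [508.6, 5.7, 250.3]
t 2.65 p [508.59   5.74 250.27] yaw 13.3 tilt [ 0.  0. -1.] F [ 0.18 -0.31 -0.15] M [ 0.02  0.04 -0.02] w 85.49243705151754 0.0 j [-12.82   1.69 101.54   0.13  76.69  63.85]
lid_knob 0.94 [250.1, 180.5] [516.62  13.5  137.  ] shift [ 0.03 -0.02  0.38]
lid 0.63 [252.5, 159.4] [517.8   12.85  50.  ] shift [ 0.03 -0.02  0.67]
0.85 [145.3, 248.7] [437.47  85.74 142.  ]
0.73 [251.2, 169.2] [526.    11.86 142.  ]
```

View pics/w2.png

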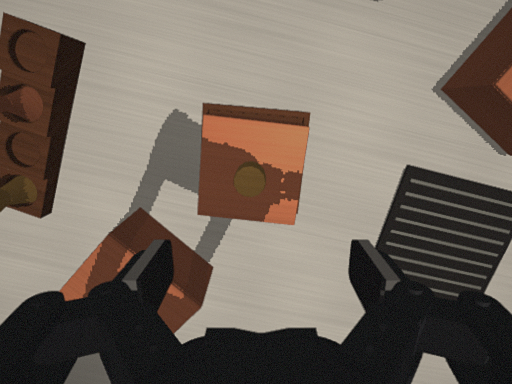

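The wrist view shows the knob at (250,181), the lid at (255,168), the caddy rim just around it, the mat at right and the larger look-alikes at lower left and upper right. The knob fix (516.6, 13.5) agrees with the lid fix, so I descend and grip.

```bash
python3 -m jog '[{"x":0.032,"y":-0.019,"z":0.1,"wx":0,"wy":0,"wz":0,"jaw":1},{"x":0.032,"y":-0.019,"z":0.2,"wx":0,"wy":0,"wz":0,"jaw":1},{"x":0.032,"y":-0.019,"z":0.29,"wx":0,"wy":0,"wz":0,"jaw":1},{"x":0.032,"y":-0.019,"z":0.35,"wx":0,"wy":0,"wz":0,"jaw":1},{"x":0.032,"y":-0.019,"z":0.378,"wx":0,"wy":0,"wz":0,"jaw":1}]'
python3 -m jog '[{"x":0,"y":0,"z":0,"wx":0,"wy":0,"wz":0,"jaw":-0.3},{"x":0,"y":0,"z":0,"wx":0,"wy":0,"wz":0,"jaw":-0.6},{"x":0,"y":0,"z":0,"wx":0,"wy":0,"wz":0,"jaw":-1},{"x":0,"y":0,"z":0,"wx":0,"wy":0,"wz":0,"jaw":-1},{"x":0,"y":0,"z":0,"wx":0,"wy":0,"wz":0,"jaw":-1}]'
python3 -m jog '[{"x":0,"y":0,"z":0,"wx":0,"wy":0,"wz":0,"jaw":-1},{"x":0,"y":0,"z":0,"wx":0,"wy":0,"wz":0,"jaw":-1},{"x":0,"y":0,"z":0,"wx":0,"wy":0,"wz":0,"jaw":-1}]'
```

```text
t: 3.32
position: [512.2, 7.3, 133.9]
ee_rot: [[0.975, 0.223, -0.005], [0.223, -0.975, 0.001], [-0.004, -0.002, -1.0]]
wrist_force: [-0.2, -0.6, -0.1]
gripper_width: 85.7
grip_force: 0.0
t: 3.73
position: [515.2, 8.8, 138.0]
ee_rot: [[0.974, 0.226, 0.002], [0.226, -0.974, 0.0], [0.002, 0.0, -1.0]]
wrist_force: [-0.9, 1.0, 5.4]
gripper_width: 25.6
grip_force: 17.9
t: 3.98
position: [515.1, 9.5, 137.9]
ee_rot: [[0.974, 0.226, 0.002], [0.226, -0.974, 0.001], [0.002, -0.001, -1.0]]
wrist_force: [-1.7, 3.5, 6.2]
gripper_width: 24.2
grip_force: 58.6
```

```bash
python3 -m jog '[{"x":0,"y":0,"z":-0.04,"wx":0,"wy":0,"wz":0,"jaw":-1},{"x":0,"y":0,"z":-0.1,"wx":0,"wy":0,"wz":0,"jaw":-1},{"x":0,"y":0,"z":-0.18,"wx":0,"wy":0,"wz":0,"jaw":-1},{"x":0,"y":0,"z":-0.26,"wx":0,"wy":0,"wz":0,"jaw":-1},{"x":0,"y":0,"z":-0.32,"wx":0,"wy":0,"wz":0,"jaw":-1}]'
python3 -m jog '[{"x":0,"y":0,"z":-0.02,"wx":0,"wy":0,"wz":0,"jaw":-1},{"x":0,"y":0,"z":-0.02,"wx":0,"wy":0,"wz":0,"jaw":-1},{"x":0,"y":0,"z":-0.02,"wx":0,"wy":0,"wz":0,"jaw":-1}]'
python3 - <<'E'
from h import *
p,R=st()
cv2.imwrite('pics/s2.png',ctrl.camera('scene'))
ctrl.camera('wrist')
for r in ctrl.pinpoint('wrist','cap_stripe')[:1]+ctrl.pinpoint('wrist','cap_grip')[:1]: print(r['conf'],r['at'],onz('wrist',r['at'],102))
print('to mat above',R.T@(np.array([460,-265,p[2]])-p)/300)
E
```

```text
t: 4.4
position: [514.8, 8.5, 234.5]
ee_rot: [[0.974, 0.226, 0.002], [0.226, -0.974, -0.001], [0.001, 0.001, -1.0]]
wrist_force: [0.3, -0.3, -1.5]
gripper_width: 24.4
grip_force: 59.0
t: 4.65
position: [514.2, 8.7, 237.8]
ee_rot: [[0.974, 0.226, -0.001], [0.226, -0.974, -0.0], [-0.001, -0.0, -1.0]]
wrist_force: [-0.3, 0.3, -2.9]
gripper_width: 24.7
grip_force: 59.0
t 4.65 p [514.16   8.68 237.83] yaw 13.06 tilt [-0. -0. -1.] F [-0.31  0.27 -2.92] M [-0.03  0.01 -0.02] w 24.70208352252858 58.99532875904697 j [-12.27   3.22 101.43  -0.01  75.38  64.68]
to mat above [-0.38  0.85  0.  ]
```

View pics/s2.png

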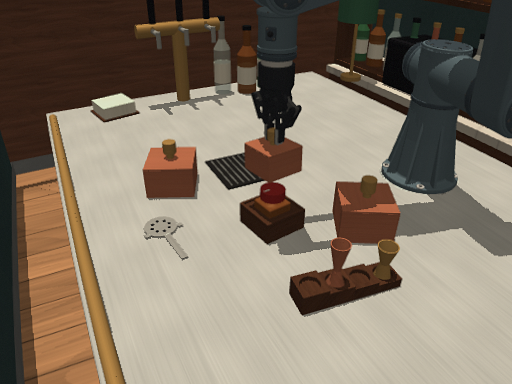

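The scene view shows the lid held level at (273,158), clear of the red cap now exposed at (272,193) on the jar. I carry it over the mat.

```bash
python3 -m jog '[{"x":-0.03,"y":0.07,"z":0,"wx":0,"wy":0,"wz":0,"jaw":-1},{"x":-0.08,"y":0.17,"z":0,"wx":0,"wy":0,"wz":0,"jaw":-1},{"x":-0.13,"y":0.28,"z":0,"wx":0,"wy":0,"wz":0,"jaw":-1},{"x":-0.17,"y":0.38,"z":0,"wx":0,"wy":0,"wz":0,"jaw":-1},{"x":-0.21,"y":0.48,"z":0,"wx":0,"wy":0,"wz":0,"jaw":-1}]' | head -2
python3 -m jog '[{"x":-0.04,"y":0.1,"z":0,"wx":0,"wy":0,"wz":0,"jaw":-1},{"x":-0.09,"y":0.2,"z":0,"wx":0,"wy":0,"wz":0,"jaw":-1},{"x":-0.13,"y":0.29,"z":0,"wx":0,"wy":0,"wz":0,"jaw":-1},{"x":-0.16,"y":0.35,"z":0,"wx":0,"wy":0,"wz":0,"jaw":-1},{"x":-0.17,"y":0.37,"z":0,"wx":0,"wy":0,"wz":0,"jaw":-1}]' | head -2
python3 -m jog '[{"x":0,"y":0,"z":0.1,"wx":0,"wy":0,"wz":0,"jaw":-1},{"x":0,"y":0,"z":0.2,"wx":0,"wy":0,"wz":0,"jaw":-1},{"x":0,"y":0,"z":0.28,"wx":0,"wy":0,"wz":0,"jaw":-1},{"x":0,"y":0,"z":0.34,"wx":0,"wy":0,"wz":0,"jaw":-1},{"x":0,"y":0,"z":0.38,"wx":0,"wy":0,"wz":0,"jaw":-1}]' | head -2
python3 -m jog '[{"x":0,"y":0,"z":0.04,"wx":0,"wy":0,"wz":0,"jaw":-1},{"x":0,"y":0,"z":0.05,"wx":0,"wy":0,"wz":0,"jaw":-1},{"x":0,"y":0,"z":0.05,"wx":0,"wy":0,"wz":0,"jaw":-1},{"x":0,"y":0,"z":0.05,"wx":0,"wy":0,"wz":0,"jaw":-1}]'
python3 - <<'E'
from h import *
p,R=st(); print(R.T@(np.array([460,-265,94])-p)/300)
E
```

```text
t: 5.27
position: [484.8, -147.0, 237.7]
t: 5.68
position: [459.9, -268.3, 237.6]
t: 6.1
position: [459.9, -263.6, 121.5]
t: 6.43
position: [461.7, -265.8, 110.4]
ee_rot: [[0.974, 0.226, 0.001], [0.226, -0.974, -0.001], [0.001, 0.001, -1.0]]
wrist_force: [-0.0, -0.9, -2.5]
gripper_width: 23.8
grip_force: 59.3
t 6.4333 p [ 461.67 -265.79  110.36] yaw 13.06 tilt [ 0. -0. -1.] F [-0.01 -0.95 -2.48] M [ 0.05  0.07 -0.04] w 23.8495908189797 59.314179052307736 j [-42.71  14.86 104.45   0.    60.62  34.23]
[-0.   -0.    0.05]
```

```bash
python3 -m jog '[{"x":0,"y":0,"z":0.02,"wx":0,"wy":0,"wz":0,"jaw":-1},{"x":0,"y":0,"z":0.035,"wx":0,"wy":0,"wz":0,"jaw":-1},{"x":0,"y":0,"z":0.04,"wx":0,"wy":0,"wz":0,"jaw":-1},{"x":0,"y":0,"z":0.043,"wx":0,"wy":0,"wz":0,"jaw":-1},{"x":0,"y":0,"z":0.046,"wx":0,"wy":0,"wz":0,"jaw":-1}]'
python3 -m jog '[{"x":0,"y":0,"z":0.003,"wx":0,"wy":0,"wz":0,"jaw":-1},{"x":0,"y":0,"z":0.005,"wx":0,"wy":0,"wz":0,"jaw":-1},{"x":0,"y":0,"z":0.005,"wx":0,"wy":0,"wz":0,"jaw":-1}]'
```

```text
t: 6.85
position: [461.1, -265.5, 95.8]
ee_rot: [[0.974, 0.226, 0.0], [0.226, -0.974, -0.0], [0.0, 0.0, -1.0]]
wrist_force: [0.5, 0.6, -2.5]
gripper_width: 24.5
grip_force: 59.3
t: 7.1
position: [461.1, -265.5, 94.2]
ee_rot: [[0.974, 0.226, -0.0], [0.226, -0.974, 0.0], [-0.0, -0.0, -1.0]]
wrist_force: [-0.1, 0.2, -2.5]
gripper_width: 24.0
grip_force: 59.3
```

Still carrying the full weight, so I lower it in 1 mm steps.

```bash
python3 -m jog '[{"x":0,"y":0,"z":0.002,"wx":0,"wy":0,"wz":0,"jaw":-1},{"x":0,"y":0,"z":0.003,"wx":0,"wy":0,"wz":0,"jaw":-1},{"x":0,"y":0,"z":0.003,"wx":0,"wy":0,"wz":0,"jaw":-1}]' | egrep 'pos|force'
python3 -m jog '[{"x":0,"y":0,"z":0.002,"wx":0,"wy":0,"wz":0,"jaw":-1},{"x":0,"y":0,"z":0.003,"wx":0,"wy":0,"wz":0,"jaw":-1},{"x":0,"y":0,"z":0.003,"wx":0,"wy":0,"wz":0,"jaw":-1}]' | egrep 'pos|force'
```

```text
position: [461.2, -265.5, 93.8]
wrist_force: [-2.0, 2.1, 0.9]
grip_force: 59.5
position: [461.2, -265.4, 93.6]
wrist_force: [-3.8, 4.7, 10.2]
grip_force: 60.0
```

```bash
python3 -m jog '[{"x":0,"y":0,"z":-0.003,"wx":0,"wy":0,"wz":0,"jaw":-1},{"x":0,"y":0,"z":-0.003,"wx":0,"wy":0,"wz":0,"jaw":-0.3},{"x":0,"y":0,"z":-0.003,"wx":0,"wy":0,"wz":0,"jaw":0.3},{"x":0,"y":0,"z":-0.003,"wx":0,"wy":0,"wz":0,"jaw":1},{"x":0,"y":0,"z":-0.003,"wx":0,"wy":0,"wz":0,"jaw":1}]'| egrep 'pos|force|width'
python3 -m jog '[{"x":0,"y":0,"z":0,"wx":0,"wy":0,"wz":0,"jaw":1},{"x":0,"y":0,"z":0,"wx":0,"wy":0,"wz":0,"jaw":1},{"x":0,"y":0,"z":-0.05,"wx":0,"wy":0,"wz":0,"jaw":1},{"x":0,"y":0,"z":-0.15,"wx":0,"wy":0,"wz":0,"jaw":1},{"x":0,"y":0,"z":-0.25,"wx":0,"wy":0,"wz":0,"jaw":1}]'| egrep 'pos|force|width'
python3 -m jog '[{"x":0,"y":0,"z":-0.1,"wx":0,"wy":0,"wz":0,"jaw":1},{"x":0,"y":0,"z":-0.2,"wx":0,"wy":0,"wz":0,"jaw":1},{"x":0,"y":0,"z":-0.27,"wx":0,"wy":0,"wz":0,"jaw":1}]'| egrep 'pos|force|width'
python3 - <<'E'
from h import *
p,R=st(); print(R.T@(np.array([516,12,250])-p)/300)
E
```

```text
position: [461.2, -265.7, 93.4]
wrist_force: [0.7, -0.2, 0.1]
gripper_width: 65.4
grip_force: 0.0
position: [460.1, -264.7, 168.0]
wrist_force: [0.6, -0.2, 0.8]
gripper_width: 85.3
grip_force: 0.0
position: [461.7, -266.0, 252.5]
wrist_force: [0.4, -1.1, 0.3]
gripper_width: 85.2
grip_force: 0.0
t 8.6833 p [ 461.69 -266.03  252.52] yaw 13.06 tilt [ 0. -0. -1.] F [ 0.45 -1.11  0.31] M [-0.02 -0.02  0.01] w 85.19293784339398 0.0 j [-42.72   4.7   98.11  -0.    77.    34.22]
[ 0.39 -0.86  0.01]
```

```bash
python3 -m jog '[{"x":0.04,"y":-0.09,"z":0,"wx":0,"wy":0,"wz":0,"jaw":1},{"x":0.09,"y":-0.19,"z":0,"wx":0,"wy":0,"wz":0,"jaw":1},{"x":0.13,"y":-0.29,"z":0,"wx":0,"wy":0,"wz":0,"jaw":1},{"x":0.17,"y":-0.39,"z":0,"wx":0,"wy":0,"wz":0,"jaw":1},{"x":0.21,"y":-0.48,"z":0,"wx":0,"wy":0,"wz":0,"jaw":1}]' | head -2
python3 -m jog '[{"x":0.04,"y":-0.1,"z":0,"wx":0,"wy":0,"wz":0,"jaw":1},{"x":0.09,"y":-0.2,"z":0,"wx":0,"wy":0,"wz":0,"jaw":1},{"x":0.14,"y":-0.3,"z":0,"wx":0,"wy":0,"wz":0,"jaw":1},{"x":0.18,"y":-0.38,"z":0,"wx":0,"wy":0,"wz":0,"jaw":1},{"x":0.18,"y":-0.38,"z":0,"wx":0,"wy":0,"wz":0,"jaw":1}]' | head -2
python3 -m jog '[{"x":0,"y":0,"z":0,"wx":0,"wy":0,"wz":0,"jaw":1},{"x":0,"y":0,"z":0,"wx":0,"wy":0,"wz":0,"jaw":1},{"x":0,"y":0,"z":0,"wx":0,"wy":0,"wz":0,"jaw":1}]' | head -2
python3 - <<'E'
from h import *
p,R=st()
im=ctrl.camera('wrist');cv2.imwrite('pics/w3.png',im)
P={}
for t,z in(('cap_stripe',103),('cap_grip',101),('jar_mouth',96),('cap',79),('caddy',0)):
  for r in ctrl.pinpoint('wrist',t)[:1]: q=P[t]=onz('wrist',r['at'],z);print(t,round(r['conf'],2),r['at'],q,'shift',R.T@(q-p)/300)
for t,z in(('cap',103),('caddy',55)):
  r=ctrl.outline_of('wrist',t)[0]; m=r['mask']
  q=max(cv2.findContours(m.astype(np.uint8),cv2.RETR_EXTERNAL,cv2.CHAIN_APPROX_NONE)[0],key=cv2.contourArea)[:,0].astype(float)
  w=np.array([onz('wrist',x,z)[:2] for x in q],np.float32)
  print(t,cv2.minAreaRect(w),cv2.minEnclosingCircle(w))
d=P['cap_stripe']-P['cap_grip'];print('stripe',np.linalg.norm(d[:2]),np.degrees(np.arctan2(d[1],d[0])))
ctrl.camera('top')
for r in ctrl.pinpoint('top','lid')[:3]: print('lid',r['conf'],onz('top',r['at'],6))
for r in ctrl.pinpoint('top','lid_knob')[:3]: print('knob',r['conf'],onz('top',r['at'],93))
E
```

```text
t: 9.1
position: [489.8, -109.3, 249.5]
t: 9.52
position: [517.2, 16.5, 249.5]
t: 9.77
position: [516.7, 11.2, 249.3]
t 9.7667 p [516.66  11.22 249.32] yaw 12.99 tilt [-0. -0. -1.] F [-0.27 -0.46 -0.01] M [-0.02  0.03 -0.02] w 85.67559549805755 0.0 j [-11.92   2.9  100.39  -0.02  76.71  65.1 ]
cap_stripe 0.86 [258.4, 152.4] [545.34  19.28 103.  ] shift [ 0.1  -0.    0.49]
cap_grip 0.56 [251.3, 175.2] [522.68  21.05 101.  ] shift [ 0.03 -0.03  0.49]
jar_mouth 0.44 [45.8, 132.4] [518.88 216.31  96.  ] shift [ 0.16 -0.66  0.51]
cap 0.58 [255.6, 174.5] [519.27  16.81  79.  ] shift [ 0.01 -0.02  0.57]
cap ((520.7633056640625, 19.091962814331055), (61.236881256103516, 58.62802505493164), 32.14417266845703) ((521.36328125, 17.793485641479492), 31.685640335083008)
caddy ((521.287109375, 19.031646728515625), (113.92830657958984, 112.21220397949219), 8.341634750366211) ((520.43408203125, 18.528959274291992), 77.95872497558594)
stripe 22.724943649737106 -4.455326302144191
lid 0.69 [ 461.78 -275.14    6.  ]
lid 0.58 [ 686.72 -259.56    6.  ]
lid 0.57 [534.99  10.98   6.  ]
knob 0.72 [ 687.6  -276.62   93.  ]
knob 0.63 [ 463.36 -269.42   93.  ]
```

View pics/w3.png

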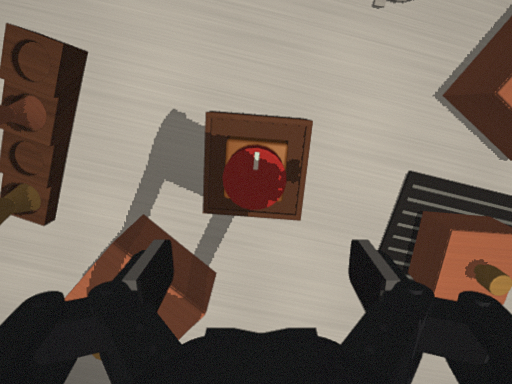

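The wrist view shows the cap at (254,177) with its stripe end at (258,152), and the amber jar in the caddy well. The lid stands knob-up on the mat at (460,260). The caddy is at yaw 8.3° and the stripe at about 2°. I take a closer look before gripping.

```bash
python3 -m jog '[{"x":0.014,"y":-0.018,"z":0.08,"wx":0,"wy":0,"wz":0,"jaw":1},{"x":0.014,"y":-0.018,"z":0.16,"wx":0,"wy":0,"wz":0,"jaw":1},{"x":0.014,"y":-0.018,"z":0.2,"wx":0,"wy":0,"wz":0,"jaw":1},{"x":0.014,"y":-0.018,"z":0.2,"wx":0,"wy":0,"wz":0,"jaw":1},{"x":0.014,"y":-0.018,"z":0.2,"wx":0,"wy":0,"wz":0,"jaw":1}]' | head -2
python3 - <<'E'
from h import *
p,R=st()
im=ctrl.camera('wrist');cv2.imwrite('pics/w4.png',im)
hsv=cv2.cvtColor(im,cv2.COLOR_BGR2HSV)
for t,z in(('cap_stripe',103),('cap_grip',101),('cap',79)):
  for r in ctrl.pinpoint('wrist',t)[:1]: q=onz('wrist',r['at'],z);print(t,round(r['conf'],2),r['at'],q,'shift',R.T@(q-p)/300)
for c in('wrist','top','scene'):
  if c!='wrist': ctrl.camera(c)
  for t,z in(('cap',[103,79]),('caddy',[55])):
    L=ctrl.outline_of(c,t)
    if not L: continue
    q=max(cv2.findContours(L[0]['mask'].astype(np.uint8),cv2.RETR_EXTERNAL,cv2.CHAIN_APPROX_NONE)[0],key=cv2.contourArea)[:,0].astype(float)
    for zz in z:
      w=np.array([onz(c,x,zz)[:2] for x in q],np.float32);print(c,t,zz,L[0]['conf'],cv2.minAreaRect(w),cv2.minEnclosingCircle(w))
# model: hull of projected cap cylinder vs mask, fit x,y
from scipy.optimize import minimize
a=np.linspace(0,2*np.pi,72); C=np.c_[30*np.cos(a),30*np.sin(a)]
for c in('wrist','top','scene'):
  if c=='wrist': ctrl.camera(c)
  L=ctrl.outline_of(c,'cap')
  if c!='wrist': ctrl.camera(c); L=ctrl.outline_of(c,'cap')
  if not L: continue
  m=L[0]['mask'].astype(np.uint8)
  def cost(v):
    P=np.vstack([np.c_[C+v,np.full(72,z)] for z in(79,103)]); h=cv2.convexHull(proj(c,P).astype(np.float32))
    n=np.zeros_like(m); cv2.fillConvexPoly(n,np.round(h*16).astype(np.int32),1,shift=4); return (n!=m).sum()/m.sum()
  g=[(cost((x,y)),x,y) for x in range(510,530) for y in range(8,28)];print(c,sorted(g)[:3])
E
```

```text
t: 10.73
position: [519.3, 18.5, 189.1]
t 10.7333 p [519.33  18.5  189.14] yaw 13.05 tilt [-0.  0. -1.] F [-0.13 -0.48  0.39] M [ 0.   -0.01  0.01] w 85.74499730553538 0.0 j [-11.06   7.06 103.27  -0.    69.76  65.89]
cap_stripe 0.7 [267.3, 173.1] [544.91  18.38 103.  ] shift [0.08 0.02 0.29]
cap_grip 0.59 [259.8, 199.9] [523.27  18.93 101.  ] shift [0.01 0.   0.29]
cap 0.75 [262.2, 195.6] [520.5   16.31  79.  ] shift [0.   0.01 0.37]
wrist cap 103 0.7 ((522.2882080078125, 17.813648223876953), (61.967262268066406, 61.003273010253906), 55.005577087402344) ((522.9340209960938, 17.350927352905273), 32.059627532958984)
wrist cap 79 0.7 ((514.6661987304688, 15.999832153320312), (68.97721862792969, 67.90424346923828), 55.00563049316406) ((515.3850708007812, 15.484671592712402), 35.68638229370117)
wrist caddy 55 0.97 ((522.2366943359375, 17.94110870361328), (117.05752563476562, 114.00777435302734), 8.728748321533203) ((521.4221801757812, 17.64311981201172), 79.17720794677734)
top caddy 55 0.94 ((489.33282470703125, 16.428028106689453), (60.15333938598633, 104.73245239257812), 5.878829479217
[... 170 characters left out ...]
651611328125) ((529.836181640625, 28.246788024902344), 46.17497634887695)
scene cap 79 0.61 ((508.886962890625, -3.461505889892578), (94.60346984863281, 61.555660247802734), 62.366329193115234) ((510.865234375, -4.634504318237305), 48.33070373535156)
scene caddy 55 0.82 ((535.2100830078125, 44.066009521484375), (153.3407745361328, 166.9626007080078), 8.316265106201172) ((541.888916015625, 55.22949981689453), 97.0490951538086)
top [(np.float64(3.58974358974359), 510, 13), (np.float64(3.5982905982905984), 510, 15), (np.float64(3.6153846153846154), 510, 14)]
scene [(np.float64(0.07851239669421488), 517, 13), (np.float64(0.08884297520661157), 516, 12), (np.float64(0.08884297520661157), 518, 15)]
```

View pics/w4.png

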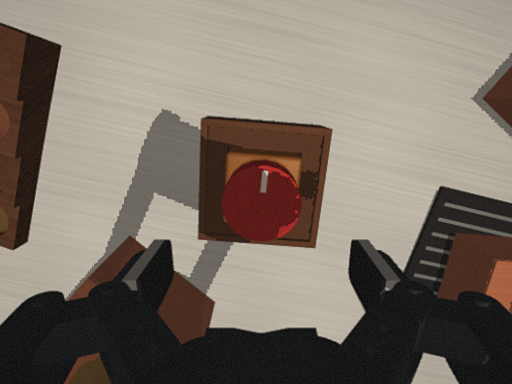

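The wrist view shows the cap centred at (262,201) between the fingers (columns 160–360), with the stripe at about 2° world yaw, roughly -6° relative to the jar. I descend and grip.

```bash
python3 -m jog '[{"x":0.002,"y":0.004,"z":0.08,"wx":0,"wy":0,"wz":0,"jaw":1},{"x":0.002,"y":0.004,"z":0.16,"wx":0,"wy":0,"wz":0,"jaw":1},{"x":0.002,"y":0.004,"z":0.23,"wx":0,"wy":0,"wz":0,"jaw":1},{"x":0.002,"y":0.004,"z":0.27,"wx":0,"wy":0,"wz":0,"jaw":1},{"x":0.002,"y":0.004,"z":0.29,"wx":0,"wy":0,"wz":0,"jaw":1}]' | egrep 'pos|force|width'
python3 -m jog '[{"x":0,"y":0,"z":0,"wx":0,"wy":0,"wz":0,"jaw":1},{"x":0,"y":0,"z":0,"wx":0,"wy":0,"wz":0,"jaw":1},{"x":0,"y":0,"z":0,"wx":0,"wy":0,"wz":0,"jaw":0.6},{"x":0,"y":0,"z":0,"wx":0,"wy":0,"wz":0,"jaw":0.45},{"x":0,"y":0,"z":0,"wx":0,"wy":0,"wz":0,"jaw":0.4}]' | egrep 'pos|force|width'
python3 -c "from h import *;st()"
```

```text
position: [519.2, 17.7, 100.5]
wrist_force: [-0.5, -0.1, 0.7]
gripper_width: 85.5
grip_force: 0.0
position: [521.4, 17.7, 103.7]
wrist_force: [-0.6, 2.2, 4.1]
gripper_width: 59.9
grip_force: 13.4
t 12.5667 p [521.38  17.73 103.73] yaw 13.05 tilt [ 0.  0. -1.] F [-0.56  2.21  4.11] M [0.33 0.14 0.02] w 59.90541729609435 13.417777977883816 j [-11.13  14.17 106.27   0.06  59.45  65.79]
```

```bash
python3 -m jog '[{"x":0,"y":0,"z":0,"wx":0,"wy":0,"wz":0,"jaw":0.2},{"x":0,"y":0,"z":0,"wx":0,"wy":0,"wz":0,"jaw":0},{"x":0,"y":0,"z":0,"wx":0,"wy":0,"wz":0,"jaw":-1},{"x":0,"y":0,"z":0,"wx":0,"wy":0,"wz":0,"jaw":-1},{"x":0,"y":0,"z":0,"wx":0,"wy":0,"wz":0,"jaw":-1}]' | egrep 'pos|force|width'
python3 -c "from h import *;st()"
```

```text
position: [521.4, 17.9, 104.2]
wrist_force: [-2.5, 2.8, 8.6]
gripper_width: 58.1
grip_force: 61.9
t 12.9833 p [521.44  17.85 104.2 ] yaw 13.07 tilt [ 0.  0. -1.] F [-2.52  2.79  8.64] M [0.42 0.4  0.03] w 58.12376023553739 61.92524844780564 j [-11.11  14.12 106.25   0.05  59.49  65.8 ]
```

```bash
python3 -m jog '[{"x":0,"y":0,"z":0,"wx":0,"wy":0,"wz":-0.02,"jaw":-1},{"x":0,"y":0,"z":-0.001,"wx":0,"wy":0,"wz":-0.045,"jaw":-1},{"x":0,"y":0,"z":-0.002,"wx":0,"wy":0,"wz":-0.07,"jaw":-1},{"x":0,"y":0,"z":-0.003,"wx":0,"wy":0,"wz":-0.1,"jaw":-1},{"x":0,"y":0,"z":-0.003,"wx":0,"wy":0,"wz":-0.11,"jaw":-1}]' | egrep 'pos|force|width'
python3 -c "from h import *;st()"
```

```text
position: [521.8, 18.0, 105.0]
wrist_force: [-0.6, 4.5, 7.6]
gripper_width: 58.0
grip_force: 63.2
t 13.4 p [521.78  18.01 105.04] yaw 33.12 tilt [ 0.  0. -1.] F [-0.55  4.53  7.6 ] M [ 0.55  0.08 -0.16] w 57.96483133614768 63.19430518895388 j [-11.11  14.05 106.22   0.09  59.55  45.73]
```

```bash
python3 -m jog '[{"x":0,"y":0,"z":-0.001,"wx":0,"wy":0,"wz":-0.03,"jaw":-1},{"x":0,"y":0,"z":-0.002,"wx":0,"wy":0,"wz":-0.06,"jaw":-1},{"x":0,"y":0,"z":-0.003,"wx":0,"wy":0,"wz":-0.09,"jaw":-1},{"x":0,"y":0,"z":-0.004,"wx":0,"wy":0,"wz":-0.12,"jaw":-1},{"x":0,"y":0,"z":-0.004,"wx":0,"wy":0,"wz":-0.14,"jaw":-1}]' | egrep 'pos|force|width'
python3 -c "from h import *;st()"
python3 -m jog '[{"x":0,"y":0,"z":0,"wx":0,"wy":0,"wz":-0.02,"jaw":-1},{"x":0,"y":0,"z":-0.001,"wx":0,"wy":0,"wz":-0.04,"jaw":-1},{"x":0,"y":0,"z":-0.002,"wx":0,"wy":0,"wz":-0.06,"jaw":-1}]' | egrep 'pos|force|width'
python3 -c "from h import *;st()"
```

```text
position: [521.2, 18.7, 106.0]
wrist_force: [-2.8, 7.9, 8.9]
gripper_width: 57.8
grip_force: 63.3
t 13.8167 p [521.2   18.68 106.02] yaw 58.29 tilt [ 0.  0. -1.] F [-2.81  7.94  8.92] M [ 1.1   0.35 -0.32] w 57.80723798917762 63.277058489620686 j [-11.08  13.95 106.22   0.16  59.75  20.55]
position: [520.7, 18.6, 106.3]
wrist_force: [-1.7, 4.9, 5.0]
gripper_width: 58.1
grip_force: 63.1
t 14.0667 p [520.73  18.65 106.3 ] yaw 69.02 tilt [ 0.  0. -1.] F [-1.72  4.9   4.95] M [ 0.9   0.39 -0.11] w 58.06239851578802 63.07928077876568 j [-11.08  13.9  106.24   0.13  59.83   9.83]
```

```bash
python3 -m jog '[{"x":0,"y":0,"z":-0.001,"wx":0,"wy":0,"wz":-0.025,"jaw":-1},{"x":0,"y":0,"z":-0.001,"wx":0,"wy":0,"wz":-0.05,"jaw":-1},{"x":0,"y":0,"z":-0.001,"wx":0,"wy":0,"wz":-0.05,"jaw":-1}]' | egrep 'pos|force|width'
python3 -c "from h import *;st()"
python3 -m jog '[{"x":0,"y":0,"z":0,"wx":0,"wy":0,"wz":-0.02,"jaw":-1},{"x":0,"y":0,"z":0,"wx":0,"wy":0,"wz":-0.04,"jaw":-1},{"x":0,"y":0,"z":0,"wx":0,"wy":0,"wz":-0.04,"jaw":-1}]' | egrep 'pos|force|width'
python3 - <<'E'
from h import *
st();cv2.imwrite('pics/w5.png',ctrl.camera('wrist'))
c=np.array([521,18,0])
for r in ctrl.pinpoint('wrist','cap_stripe')[:1]:
  q=onz('wrist',r['at'],106)-c;print(r['conf'],r['at'],q,np.degrees(np.arctan2(q[1],q[0])))
E
```

```text
position: [520.4, 18.5, 106.3]
wrist_force: [-3.0, 4.5, 5.5]
gripper_width: 58.0
grip_force: 63.3
t 14.3167 p [520.44  18.52 106.34] yaw 78.1 tilt [ 0.  0. -1.] F [-2.98  4.53  5.47] M [0.69 0.39 0.1 ] w 57.96225958917481 63.252431340515614 j [-11.09  13.89 106.25   0.1   59.87   0.76]
position: [520.4, 18.5, 106.4]
wrist_force: [-1.9, 4.6, 5.9]
gripper_width: 58.0
grip_force: 63.3
t 14.5667 p [520.44  18.5  106.4 ] yaw 85.25 tilt [ 0.  0. -1.] F [-1.94  4.63  5.93] M [0.79 0.45 0.01] w 57.9548385367236 63.302711471915245 j [-11.09  13.88 106.25   0.1   59.88  -6.39]
0.81 [264.6, 217.0] [  4.25  22.04 106.  ] 79.09212804266858
```

View pics/w5.png

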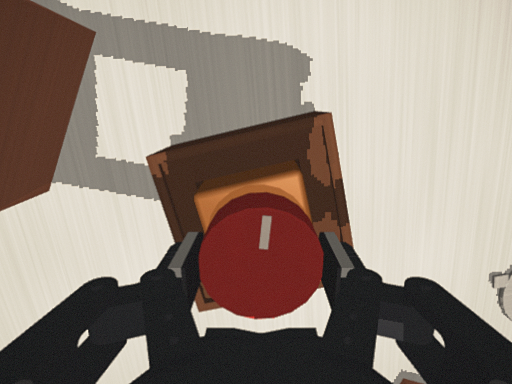

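The wrist view shows the cap held at (261,260) with its stripe end at (265,217), about 70° relative to the jar. The torque has dropped to zero and the rise has stopped, so the threads have let go. I lift gently and watch the force.

```bash
python3 -m jog '[{"x":0,"y":0,"z":-0.002,"wx":0,"wy":0,"wz":0,"jaw":-1},{"x":0,"y":0,"z":-0.004,"wx":0,"wy":0,"wz":0,"jaw":-1},{"x":0,"y":0,"z":-0.006,"wx":0,"wy":0,"wz":0,"jaw":-1},{"x":0,"y":0,"z":-0.006,"wx":0,"wy":0,"wz":0,"jaw":-1}]' | egrep 'pos|force|width'
python3 -m jog '[{"x":0,"y":0,"z":-0.003,"wx":0,"wy":0,"wz":0,"jaw":-1},{"x":0,"y":0,"z":-0.006,"wx":0,"wy":0,"wz":0,"jaw":-1},{"x":0,"y":0,"z":-0.01,"wx":0,"wy":0,"wz":0,"jaw":-1},{"x":0,"y":0,"z":-0.01,"wx":0,"wy":0,"wz":0,"jaw":-1}]' | egrep 'pos|force|width'
python3 -c "from h import *;st()"
```

```text
position: [520.3, 17.9, 107.1]
wrist_force: [-0.7, 4.9, -2.5]
gripper_width: 57.8
grip_force: 64.3
position: [520.0, 17.6, 110.0]
wrist_force: [-1.1, 4.9, -1.3]
gripper_width: 57.9
grip_force: 64.6
t 15.3333 p [520.02  17.58 110.05] yaw 85.06 tilt [-0.  0. -1.] F [-1.15  4.86 -1.28] M [0.77 0.35 0.02] w 57.86545299126299 64.59306701017795 j [-11.15  13.54 106.15   0.    60.37  -6.21]
```

```bash
python3 -m jog '[{"x":0.004,"y":0,"z":-0.005,"wx":0,"wy":0,"wz":0,"jaw":-1},{"x":0.004,"y":0,"z":-0.015,"wx":0,"wy":0,"wz":0,"jaw":-1},{"x":0.004,"y":0,"z":-0.025,"wx":0,"wy":0,"wz":0,"jaw":-1},{"x":0.004,"y":0,"z":-0.035,"wx":0,"wy":0,"wz":0,"jaw":-1},{"x":0.004,"y":0,"z":-0.045,"wx":0,"wy":0,"wz":0,"jaw":-1}]' | egrep 'pos|force|width'
python3 -m jog '[{"x":0,"y":0,"z":-0.015,"wx":0,"wy":0,"wz":0,"jaw":-1},{"x":0,"y":0,"z":-0.03,"wx":0,"wy":0,"wz":0,"jaw":-1},{"x":0,"y":0,"z":-0.045,"wx":0,"wy":0,"wz":0,"jaw":-1},{"x":0,"y":0,"z":-0.058,"wx":0,"wy":0,"wz":0,"jaw":-1},{"x":0,"y":0,"z":-0.058,"wx":0,"wy":0,"wz":0,"jaw":-1}]' | egrep 'pos|force|width'
python3 -m jog '[{"x":0,"y":0,"z":0,"wx":0,"wy":0,"wz":0,"jaw":-1},{"x":0,"y":0,"z":0,"wx":0,"wy":0,"wz":0,"jaw":-1},{"x":0,"y":0,"z":0,"wx":0,"wy":0,"wz":0,"jaw":-1}]' | egrep 'pos|force|width'
python3 - <<'E'
from h import *
st()
im=ctrl.camera('scene');cv2.imwrite('pics/s3.png',cv2.resize(im[100:300,150:400],None,fx=3,fy=3,interpolation=cv2.INTER_CUBIC))
for t,z in(('cap',116),('jar_mouth',96)):
  for r in ctrl.pinpoint('scene',t)[:1]: print(t,r['conf'],r['at'],onz('scene',r['at'],z))
print('expected px cap rim, mouth',proj('scene',[[520,18,116],[520,18,96]]))
E
```

```text
position: [521.3, 18.0, 124.6]
wrist_force: [0.3, -0.9, -0.3]
gripper_width: 57.9
grip_force: 64.7
position: [521.3, 18.5, 142.3]
wrist_force: [-0.2, 0.8, -0.2]
gripper_width: 57.6
grip_force: 64.7
position: [520.4, 18.7, 140.8]
wrist_force: [-0.4, -0.3, -0.8]
gripper_width: 57.8
grip_force: 64.7
t 16.4167 p [520.38  18.67 140.79] yaw 85.05 tilt [-0.  0. -1.] F [-0.42 -0.25 -0.78] M [ 0.02  0.04 -0.05] w 57.82561461616994 64.65414396997403 j [-11.02  10.88 105.17  -0.    63.99  -6.07]
cap 0.87 [272.8, 182.7] [516.1   12.37 116.  ]
jar_mouth 0.88 [270.5, 189.2] [518.76   7.2   96.  ]
expected px cap rim, mouth [[272.52 184.21]
 [272.27 191.51]]
```

View pics/s3.png

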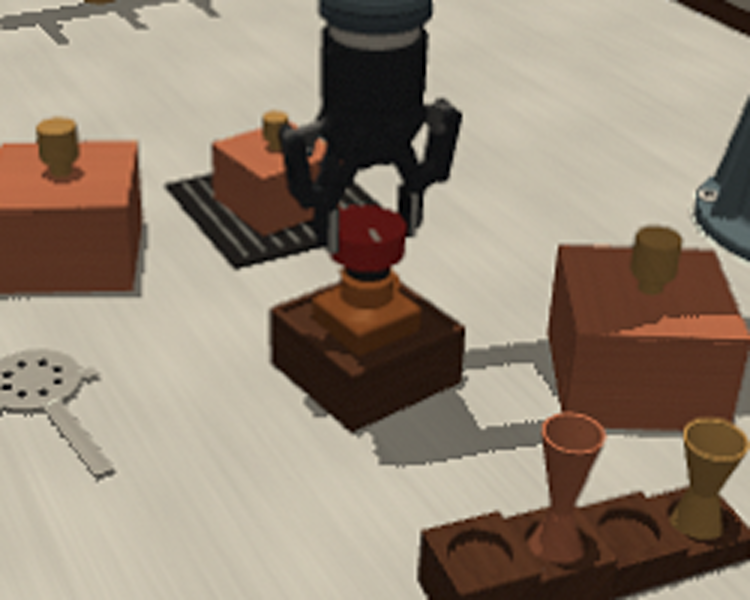

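The enlarged scene view shows the cap held level at (367,240), directly above the seated jar's neck at (368,285). The lid stands upright on the mat at (265,170), and the jiggers and strainer have not been touched. The cap-to-mouth pixel gap matches about 2 cm.

```bash
python3 -c "
from workcell import ctrl
print(ctrl.finish_job())"
```

```text
the job is handed in; nothing more can be done
None
```

The job is handed in: the lid stands knob-up on the mat within a few mm of its centre, the jar stayed seated in its well, and the cap is held level about 2 cm above the jar's mouth, at about 16.5 s on the robot's clock.

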